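# Knock home the farmhouse's clamp peg

## Robot

A 6-joint arm with a two-finger parallel gripper is mounted at the origin on the work surface. World frame = base frame: x ahead of the robot, y to its left, z up, the work surface at z = 0. Lengths are in m, angles in rad, forces in N, time in s.
With the tool pointing down it reaches from about 0.325 to 0.925 m from the base axis. Payload 3.1 kg.
Tool frame: the origin (TCP) lies on the centre line of the jaws, within the pads' length; the fingertips stand ctrl.tip_reach ahead of it and the grasp point (between the pads) lies 11 mm behind it (ctrl.tip_reach is the distance from the TCP to the fingertips, in m); y points along the fingers, x is the direction in which the jaws open and shut, and the axes are right-handed (so a half turn about y gives the same grasp; the last joint's range is limited). The gripper opens to 85 mm and grips with 20 to 120 N. Pads are 22 mm wide; open, the fingers measure 114 mm over their backs; the gripper's body (76 mm by 85 mm) begins 54 mm behind the grasp point. The pads swing forward as they close: fully open they stand 13 mm farther back than shut.
Start: joints at [-0.112, 0.217, 1.613, -0, 1.311, -0.112], TCP at [0.625, 0, 0.209] pointing down, gripper open.
Joint ranges: [-2.75, 2.75], [-0.78, 2.1], [0.31, 2.55], [-1.13, 4.27], [0.13, 2.63], [-2.58, 2.58]. Speed limits (rad/s): [2.79, 2.79, 3.14, 3.14, 3.14, 3.14].

## Interface

Orientations are given as a 3x3 rotation matrix whose columns are the frame's x, y, z axes.
In Python, from cell import ctrl gives the robot as it stands. The module is installed in compiled form; this text tells all that it offers.
- The arm moves only by the tool drive_tool, never from a script. Its argument "plan" is text: rows parted by semicolons, each of 5 numbers parted by spaces: the finger opening in mm, from 0 to 85.4, then the shift along the tool's x, y, z each as a share of 25 cm, from -1 to 1, then the turn about the tool's y as a share of 6 degrees, from -1 to 1. In form: gripper tx ty tz twist; .... A call has 1 to 20 rows; each row shifts and turns the pose as measured when the row begins, along the tool's axes as they then stand; what a row does not reach is not made up. A row lasts 1/12 s, in which the tool goes at most 41.7 mm and 7.16 degrees, less where a joint would pass 70% of its speed; a pose out of reach is approached as far as the arm can. A call with a number of a shift or a turn outside -1 to 1 is refused whole. A call with a gripper value outside its range is refused whole. The fingers move at their own pace and stop on an object; "squeeze" is the grip in N (left out, the last holds). Time passes only in rows, so rows that do not move let the fingers close. It gives the time, the measured TCP pose, the force and the opening at its end, in the units of the state.
- ctrl.state(): the state, without advancing time (a new reading comes with each control period).
- ctrl.grab_frame(name): name is "scene" or "side" or "wrist"; returns (picture, depth): 400x640x3 uint8, red, green, blue; 400x640 float32, m along the optical axis (not along the pixel's ray), 0 where there is no reading.
- ctrl.camera_model(name): a dict with "K" (3x3 intrinsics, pixels), "xyz" and "attitude" of the camera in the world. Camera axes: x right, y down, z forward; pixel columns grow to the right and rows downward; lengths in m; the calibration is good to about 2 mm. A picture is of the moment at which its call begins: read the wrist's pose just before it. camera_model takes no time and is no camera call; for the wrist camera it gives the pose at the moment of the call.
- ctrl.close_job(): hands the job in, once; it reports no verdict.
The state is a dict: "t": time; "joints": joint angles; "dq": joint speeds; "effort": joint torques, N m; "tcp_pos": TCP position; "eef_rot": TCP orientation; "force": force on the tool from outside, world axes, zero at the start; "wrist_torque": the same for the moment, N m; "width": finger opening in m.
Only numpy, scipy, OpenCV 4.12 (cv2) and the standard library are available. Lean on these libraries where they do the work, as an engineer would, in place of code of your own. Each camera call takes 0.05 s, during which the arm holds its last target. There are 200 camera calls.

## Task

Two wooden clamping blocks stand on the board, each with a red sprung peg. Pick up the orange-faced mallet and with it knock the peg of the block that carries the brown farmhouse fully home, without shifting the farmhouse, poking the peg with the fingers or driving the pine tree's peg. Then stand the mallet back on the white board on the same face it stood on and let go.

Things in the scene. Friction and masses are not known exactly. Their poses are not given: they have to be found in the camera images.
- mallet: Mallet, about 0.3 kg, standing on the board on one face. Upright round head 48 mm across, 72 mm tall: dark steel with orange faces below and above. Level black handle 22 mm wide, 22 mm high, centre line 36 mm above the lower face, along the mallet's -x, ending 130 mm from the head's axis; grip it 55 to 70 mm from that axis. Balances 10 mm from the axis. Origin: centre of the lower face; z up.
- farm_peg: Red peg to knock home: cap 28 mm across, 8 mm thick, on a sprung shank, on a fixed wooden block 160 x 80 x 30 mm high, 32 mm from its end. Origin: centre of the cap's top; z up; x along the block to the farmhouse. Top 51 to 55 mm above the board at the start, slides straight down to a stop at 41 mm (cap seated, fully home). Resists with 6 to 9 N; stays where driven; moves a low jaw.
- tree_peg: The same red peg on the other, equal block, which carries the grey plastic pine tree (84 mm tall, round base). To be left up. Origin and axes as for the farmhouse's peg.
- farmhouse: Brown resin farmhouse with pitched roof and chimney, 62 x 56 mm, 67 mm tall, standing loose on its block, its centre 84 mm from the peg's axis. Origin: centre of its underside; z up.

How it is judged:
By the outcome, as a careful person would: the job done as asked, in the order asked, and still so for the second after the job is handed in, with the robot touching nothing.
It also fails if it takes over 38 s, if anything falls off the work surface, if the arm or the gripper's body presses on something with over 40 N, if the wrist force passes 120 N, or if a joint passes its speed limit or range.

## Working session

There is one attempt and no reset: what is moved stays moved. The work goes in short steps, Python scripts to look and compute and a tool call to move; the robot and the scene stay as the last step left them, time stands still between calls to the robot, and variables do not carry over. Pictures are saved under pics/ and viewed, about 8 in all and at most 12, crops included, and the job is handed in when it is done.

Besides the shell and the picture viewer there is one more tool, called after "Emit:" as name(argument=value, ...) on one line, values as JSON. drive_tool: Moves the arm, as the interface text tells. Its arguments: {"type":"object","properties":{"plan":{"type":"string"},"squeeze":{"type":"number"}},"required":["plan"]}

```bash
mkdir -p pics; cat > h.py <<'E'
import numpy as np,cv2
from cell import ctrl
def grab(n):
    m=ctrl.camera_model(n); im,d=ctrl.grab_frame(n); return m,im,d
def pts(m,d):
    K=np.array(m["K"]);v,u=np.indices(d.shape)
    c=np.stack([(u-K[0,2])/K[0,0]*d,(v-K[1,2])/K[1,1]*d,d],-1)
    return c@np.array(m["attitude"]).T+np.array(m["xyz"])
def ray(m,u,v,z):
    K=np.array(m["K"]);r=np.array(m["attitude"])@np.array([(u-K[0,2])/K[0,0],(v-K[1,2])/K[1,1],1]);o=np.array(m["xyz"])
    return o+r*(z-o[2])/r[2]
def save(n,im): cv2.imwrite("pics/"+n,im[:,:,::-1])
E
python3 - <<'E'
from h import *
print(ctrl.tip_reach,ctrl.state())
for n in("scene","side","wrist"):
    m,im,d=grab(n);save(n+"0.png",im);np.savez(n+"0.npz",im=im,d=d,**{k:np.array(m[k]) for k in m if k in("K","xyz","attitude")})
    print(n,np.round(m["xyz"],3),np.round(m["attitude"],3).tolist(),np.array(m["K"]).tolist())
a=cv2.imread("pics/scene0.png");b=cv2.imread("pics/side0.png")
E
```

```text
0.008 {'t': 0.0, 'joints': array([-1.12215894e-01,  2.17768939e-01,  1.61492110e+00,  2.43129973e-05,
        1.31126764e+00, -1.12230694e-01]), 'dq': array([-3.31176072e-04, -2.59072590e-04, -2.71023237e-05,  4.12580853e-04,
        6.64411170e-04, -1.08393462e-03]), 'effort': array([-2.90135131e-04, -3.96841800e+01, -3.03850436e+01, -2.80225659e-04,
        9.87685227e-03,  9.68610237e-06]), 'tcp_pos': array([6.24146715e-01, 1.16136324e-04, 2.07365953e-01]), 'eef_rot': array([[ 9.99997245e-01, -2.34750977e-03, -8.19415274e-06],
       [ 8.87069805e-06,  2.88186750e-04,  9.99999958e-01],
       [-2.34750731e-03, -9.99997203e-01,  2.88206780e-04]]), 'force': array([ 0.05620077, -0.79566326,  0.60174039]), 'wrist_torque': array([-0.02783061,  0.01595227, -0.01696038]), 'width': 0.08573591493117558}
scene [1.068 0.63  0.806] [[-0.805, 0.407, -0.431], [0.593, 0.544, -0.593], [-0.007, -0.733, -0.68]] [[452.4260924501782, 0.0, 324.60083973952015], [0.0, 452.4260924501782, 196.2996581846001], [0.0, 0.0, 1.0]]
side [0.569 0.475 0.584] [[-1.0, 0.001, 0.008], [-0.005, 0.738, -0.675], [-0.007, -0.675, -0.738]] [[373.561593889145, 0.0, 325.3485057361238], [0.0, 373.561593889145, 187.96473459112264], [0.0, 0.0, 1.0]]
wrist [0.625 0.084 0.373] [[1.0, 0.0, -0.002], [-0.0, -0.945, -0.327], [-0.002, 0.327, -0.945]] [[330.81049339737956, 0.0, 319.6460883684577], [0.0, 330.81049339737956, 198.5746686262068], [0.0, 0.0, 1.0]]
```

View pics/scene0.png

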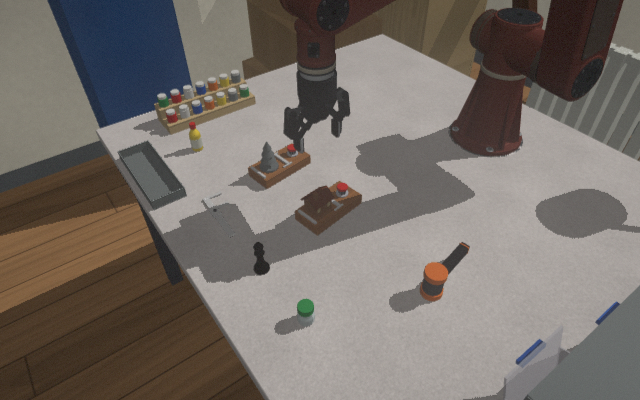

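View pics/side0.png

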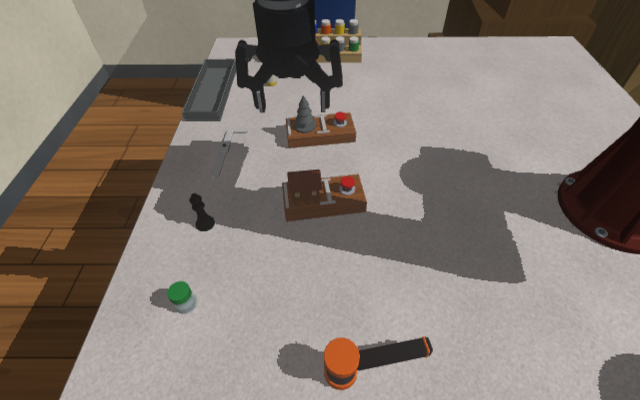

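View pics/wrist0.png

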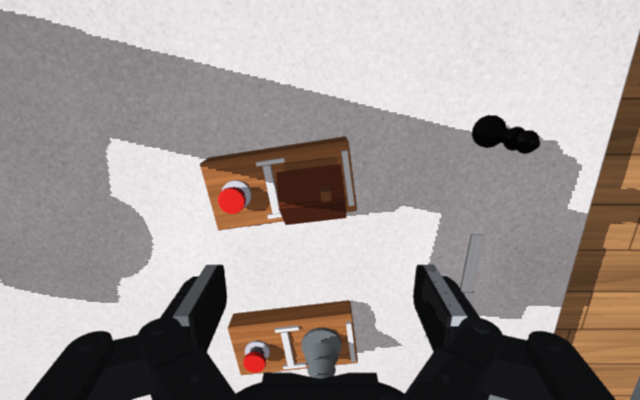

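The scene shows the mallet at the near left (scene px 434,282; side px 342,362), with its handle pointing to the robot. The farmhouse block is the middle one, with its peg at side px (347,185). The tree block lies behind it, with its peg at side px (340,119). Next I'll turn these into positions.

```bash
cat >> h.py <<'E'
def masks(im):
    h=cv2.cvtColor(im,cv2.COLOR_RGB2HSV);H,S,V=[h[...,i].astype(int) for i in range(3)]
    return dict(red=((H<4)|(H>175))&(S>180)&(V>120),orange=(H>=5)&(H<14)&(S>170)&(V>120),black=(V<60)&(S<90),brown=(H<15)&(S>100)&(V<75))
def blobs(mk,minA=25):
    n,l,s,c=cv2.connectedComponentsWithStats(mk.astype(np.uint8));return [(i,l==i,s[i],c[i]) for i in range(1,n) if s[i,4]>=minA]
E
python3 - <<'E'
from h import *
for n in("scene","side","wrist"):
    f=np.load(n+"0.npz");m=dict(K=f["K"],xyz=f["xyz"],attitude=f["attitude"]);P=pts(m,f["d"])
    print(n,"valid",(f["d"]>0).mean())
    for k,mk in masks(f["im"]).items():
        for i,b,s,c in blobs(mk):
            p=P[b&(f["d"]>0)]
            if len(p)<10: continue
            md=np.median(p,0)
            if not(0.2<md[0]<0.95 and abs(md[1])<.6 and md[2]<.12):continue
            zt=np.percentile(p[:,2],90);t=p[p[:,2]>zt-.006]
            print(k,s[:4],s[4],"c",np.round(c,1),"med",np.round(md,4),"ztop",round(zt,4),"topmid",np.round((t.min(0)+t.max(0))/2,4),"ext",np.round(np.ptp(t,axis=0),3))
f=np.load("side0.npz");m=dict(K=f["K"],xyz=f["xyz"],attitude=f["attitude"]);P=pts(m,f["d"])
print("board z",[np.round(P[v,u],4) for u,v in((250,350),(420,300),(440,250))])
# handle from depth height band near mallet
q=P.reshape(-1,3);h=q[(q[:,2]>.038)&(q[:,2]<.055)&(q[:,1]>.2)&(q[:,0]>.3)&(q[:,0]<.75)]
print(len(h),h.min(0),h.max(0)); 
E
```

```text
scene valid 0.99598046875
black [254 242  15  33] 317 c [259.9 259.7] med [0.8147 0.0414 0.0306] ztop 0.0796 topmid [0.8117 0.0369 0.0825] ext [0.018 0.018 0.016]
black [445 252  18  19] 79 c [452.7 260.5] med [0.4862 0.2948 0.0463] ztop 0.0493 topmid [0.4823 0.2917 0.0474] ext [0.05  0.026 0.008]
brown [217 376  46  24] 327 c [240.3 390.7] med [ 0.9012 -0.1092 -0.7489] ztop -0.7445 topmid [ 0.9102 -0.0921 -0.7435] ext [0.114 0.115 0.014]
side valid 0.9962109375
red [335 113  11   7] 62 c [340.4 115.8] med [ 0.5408 -0.2372  0.0542] ztop 0.0555 topmid [ 0.5419 -0.2389  0.0531] ext [0.024 0.021 0.006]
red [341 177  14  11] 115 c [347.5 181.4] med [ 0.5315 -0.0261  0.0555] ztop 0.0568 topmid [ 0.5321 -0.0263  0.0543] ext [0.025 0.025 0.006]
orange [423 337   7  18] 40 c [426.4 345.6] med [0.4325 0.285  0.0486] ztop 0.0496 topmid [0.4323 0.2824 0.0473] ext [0.005 0.021 0.007]
orange [324 338  36  51] 1189 c [342.  359.4] med [0.5513 0.3094 0.0729] ztop 0.0743 topmid [0.5524 0.3058 0.0721] ext [0.046 0.046 0.007]
black [212  61  21  50] 168 c [221.8  87.6] med [ 0.8665 -0.4318  0.0046] zt
[... 1825 characters left out ...]
.8035 0.0387 0.04  ] ztop 0.0822 topmid [0.8085 0.0358 0.0827] ext [0.018 0.019 0.013]
black [254 348  10   6] 29 c [258.8 349.9] med [ 0.5464 -0.235   0.0378] ztop 0.041 topmid [ 0.5462 -0.2369  0.0392] ext [0.01  0.01  0.007]
brown [205 137 142  25] 444 c [276.3 149. ] med [0.5781 0.0187 0.0212] ztop 0.0287 topmid [0.5769 0.0186 0.0269] ext [0.15  0.023 0.008]
brown [277 164  69  60] 3270 c [311.4 193. ] med [ 0.6161 -0.0098  0.0786] ztop 0.0875 topmid [ 0.6167 -0.0168  0.0902] ext [0.062 0.029 0.017]
board z [array([6.885e-01, 2.742e-01, 2.000e-04]), array([0.4179, 0.1936, 0.0013]), array([0.3654, 0.0965, 0.0018])]
1367 [0.42473207 0.26992452 0.03801926] [0.57151825 0.32592169 0.0510577 ]
```

Emit:
drive_tool(plan="85 0 0 0.12 1;85 0 0 0.12 1;85 0 0 0.12 1;85 0 0 0.12 1;85 0 0 0.12 1;85 0 0 0 1;85 0 0 0 1;85 0 0 0 1;85 0 0 0 1;85 0 0 0 1;85 0 0 0 1;85 0 0 0 1;85 0 0 0 1;85 0 0 0 0.5", squeeze=100)

```text
t: 1.32
tcp_pos: [0.6526, 0.152, 0.1977]
eef_rot: [[0.086, -0.017, 0.996], [-0.996, -0.001, 0.086], [-0.0, -1.0, -0.017]]
force: [-0.1, 0.4, -0.5]
width: 0.0852
```

```bash
cat >> h.py <<'E'
def to(tx,ty,tz):
    s=ctrl.state();R=s["eef_rot"];e=R.T@(np.array([tx,ty,tz])-s["tcp_pos"])
    print("t",round(s["t"],2),"tcp",np.round(s["tcp_pos"],4),"x-yaw",np.round(np.degrees(np.arctan2(R[1,0],R[0,0])),2),"ydir",np.round(R[:,1],3),"shares",np.round(e/.25,3),"F",np.round(s["force"],1),"w",round(s["width"],4))
E
python3 -c "
from h import *
to(.4936,.2948,.12)"
```

```text
t 1.32 tcp [0.6526 0.152  0.1977] x-yaw -85.06 ydir [-0.017 -0.001 -1.   ] shares [-0.624  0.32  -0.579] F [-0.1  0.4 -0.5] w 0.0852
```

Emit:
drive_tool(plan="85 0 0 0 -0.6;85 0 0 0 0;85 -0.1 0.03 -0.1 0;85 -0.1 0.04 -0.1 0;85 -0.1 0.04 -0.1 0;85 -0.1 0.04 -0.1 0;85 -0.1 0.04 -0.1 0;85 -0.06 0.04 -0.05 0;85 0 0 0 0;85 0 0 0 0")

```text
t: 2.15
tcp_pos: [0.4885, 0.2721, 0.1364]
eef_rot: [[0.134, -0.019, 0.991], [-0.991, -0.004, 0.134], [0.001, -1.0, -0.019]]
force: [0.4, -0.1, 0.3]
width: 0.0853
```

```bash
python3 -c "
from h import *
to(.4936,.2948,.12)
m,im,d=grab('wrist');save('w1.png',im);P=pts(m,d)
for k,mk in masks(im).items():
  for i,b,s,c in blobs(mk,100):
    p=P[b&(d>0)];md=np.median(p,0)
    if md[2]<.1: 
      t=p[abs(p[:,2]-np.percentile(p[:,2],80))<.006];print(k,s,np.round(md,4),np.round((t.min(0)+t.max(0))/2,4),np.round(np.ptp(t,axis=0),3))
"
```

```text
t 2.15 tcp [0.4885 0.2721 0.1364] x-yaw -82.28 ydir [-0.019 -0.004 -1.   ] shares [-0.087  0.065  0.034] F [ 0.4 -0.1  0.3] w 0.0853
orange [ 249   70   70   74 3959] [0.5541 0.3044 0.0727] [0.553  0.3047 0.0727] [0.047 0.047 0.006]
black [ 278  139   36  110 2748] [0.4852 0.2901 0.0475] [0.4819 0.2904 0.046 ] [0.094 0.037 0.007]
black [  0 203  12  62 391] [0.3777 0.5755 0.0042] [0.3897 0.5779 0.0058] [0.061 0.009 0.012]
brown [ 595   45   45  171 3996] [0.5416 0.0129 0.0179] [0.5362 0.0035 0.0282] [0.078 0.031 0.009]
```

View pics/w1.png

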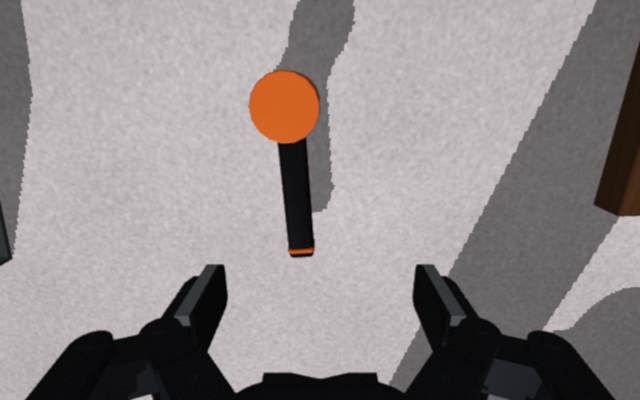

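Wrist view: mallet head at px (284,106), handle running to (301,252) and still about 4° off the jaw line. I'll correct the turn and the sideways offset first, then go down.

Emit:
drive_tool(plan="85 0 0 0 -0.7;85 0 0 0 0;85 -0.075 0.05 0.045 0;85 0 0.07 0 0;85 0 0.05 0 0;85 0 0 0 0;85 0 0 0 0")

```text
t: 2.78
tcp_pos: [0.5078, 0.2897, 0.0983]
eef_rot: [[0.189, -0.006, 0.982], [-0.982, -0.001, 0.189], [-0.001, -1.0, -0.006]]
force: [0.3, 0.1, -0.8]
width: 0.0851
```

```bash
python3 -c "
from h import *
to(.4962,.2927,.025)"
```

```text
t 2.78 tcp [0.5078 0.2897 0.0983] x-yaw -79.08 ydir [-0.006 -0.001 -1.   ] shares [-0.02   0.294 -0.041] F [ 0.3  0.1 -0.8] w 0.0851
```

Emit:
drive_tool(plan="85 -0.02 0.06 -0.04 -0.1;85 0 0.07 0 0;85 0 0.06 0 0;85 0 0 0 0;85 0 0 0 0")

```text
t: 3.2
tcp_pos: [0.505, 0.292, 0.0567]
eef_rot: [[0.19, 0.006, 0.982], [-0.982, 0.003, 0.19], [-0.002, -1.0, 0.006]]
force: [0.3, -0.0, 0.2]
width: 0.085
```

```bash
python3 -c "
from h import *
to(.4962,.2927,.025)"
```

```text
t 3.2 tcp [0.505  0.292  0.0567] x-yaw -79.03 ydir [ 0.006  0.003 -1.   ] shares [-0.009  0.127 -0.035] F [ 0.3 -0.   0.2] w 0.085
```

Emit:
drive_tool(plan="85 -0.01 0.05 -0.04 -0.15;85 0 0.05 -0.01 0;85 0 0.02 0 0;85 0 0 0 0;85 0 0 0 0")

```text
t: 3.62
tcp_pos: [0.4989, 0.293, 0.0319]
eef_rot: [[0.202, 0.016, 0.979], [-0.979, 0.007, 0.202], [-0.004, -1.0, 0.017]]
force: [-0.0, 0.4, -0.3]
width: 0.0847
```

```bash
python3 -c "
from h import *
to(.4962,.2927,.025)"
```

```text
t 3.62 tcp [0.4989 0.293  0.0319] x-yaw -78.35 ydir [ 0.016  0.007 -1.   ] shares [-0.001  0.027 -0.011] F [-0.   0.4 -0.3] w 0.0847
```

Emit:
drive_tool(plan="85 0 0.03 -0.01 0;85 0 0 0 0;60 0 0 0 0;20 0 0 0 0;10 0 0 0 0;10 0 0 0 0;10 0 0 0 0;10 0 0 0 0;10 0 0 0 0;10 0 0 0 0;10 0 0 0 0;10 0 0 0 0", squeeze=110)

```text
t: 4.62
tcp_pos: [0.4996, 0.2935, 0.0265]
eef_rot: [[0.201, 0.021, 0.979], [-0.98, 0.009, 0.201], [-0.005, -1.0, 0.023]]
force: [-0.5, 0.5, 0.1]
width: 0.0103
```

```bash
python3 -c "
from h import *
to(.4962,.2927,.025)"
```

```text
t 4.62 tcp [0.4996 0.2935 0.0265] x-yaw -78.39 ydir [ 0.021  0.009 -1.   ] shares [ 0.     0.006 -0.014] F [-0.5  0.5  0.1] w 0.0103
```

The opening reads 10 mm but the handle is 22 mm wide, so I'll look before doing anything else.

```bash
python3 -c "
from h import *
m,im,d=grab('wrist');save('w2.png',im)
P=pts(m,d)
m2,im2,d2=grab('side');save('s2.png',np.hstack([im2[180:400,230:550],im[100:320,160:480]]));P=pts(m2,d2)
for k,mk in masks(im2).items():
  for i,b,s,c in blobs(mk,30):
    p=P[b&(d2>0)];md=np.median(p,0)
    if k=='orange': t=p[p[:,2]>np.percentile(p[:,2],90)-.006];print(k,s,np.round(md,4),np.round((t.min(0)+t.max(0))/2,4))
print(ctrl.state()['width'])
"
```

```text
orange [321  24  10  10  72] [ 0.576  -0.6431  0.0743] [ 0.5775 -0.6451  0.0822]
orange [308  41   9  10  58] [ 0.6151 -0.5931  0.0434] [ 0.6177 -0.5955  0.0513]
orange [422 337   8  19  45] [0.4326 0.2837 0.0481] [0.433  0.2824 0.0472]
orange [ 324  338   36   51 1155] [0.5522 0.3098 0.0729] [0.5524 0.3059 0.0723]
0.009893966613573292
```

View pics/s2.png

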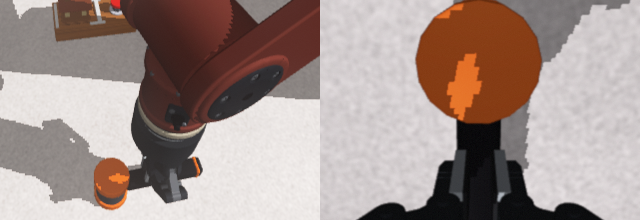

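```bash
python3 -c "
from h import *
m,im,d=grab('wrist');P=pts(m,d)
R=ctrl.state()['eef_rot'];t=ctrl.state()['tcp_pos']
for v in (240,255,265,280,300):
  print(v,[(u,im[v,u].tolist(),np.round((P[v,u]-t)@R,3).tolist(),round(float(P[v,u,2]),3)) for u in range(290,350,6)])
" | sed 's/), (/\n  /g'
```

```text
240 [(290, [221, 215, 216], [-0.019, 0.025, -0.01], 0.001
  296, [145, 138, 141], [-0.012, -0.018, 0.012], 0.045
  302, [10, 9, 11], [-0.008, -0.021, 0.013], 0.048
  308, [6, 7, 11], [-0.006, -0.022, 0.013], 0.048
  314, [8, 7, 9], [-0.003, -0.021, 0.013], 0.048
  320, [10, 9, 11], [0.0, -0.021, 0.013], 0.048
  326, [11, 11, 12], [0.003, -0.021, 0.013], 0.048
  332, [10, 10, 11], [0.006, -0.021, 0.013], 0.048
  338, [7, 8, 9], [0.009, -0.02, 0.012], 0.046
  344, [124, 118, 119], [0.016, 0.026, -0.01], 0.001)]
255 [(290, [217, 211, 213], [-0.019, 0.025, -0.02], 0.001
  296, [62, 65, 69], [-0.011, -0.031, 0.011], 0.058
  302, [60, 62, 65], [-0.008, -0.032, 0.011], 0.059
  308, [11, 11, 11], [-0.005, -0.031, 0.011], 0.058
  314, [9, 9, 11], [-0.003, -0.021, 0.005], 0.048
  320, [10, 10, 14], [0.0, -0.021, 0.005], 0.047
  326, [11, 10, 12], [0.003, -0.021, 0.005], 0.047
  332, [8, 9, 7], [0.006, -0.033, 0.012], 0.06
  338, [61, 63, 65], [0.008, -0.032, 0.011], 0.059
  344, [65, 67, 69], [0.011, -0.032, 0.011], 0.059)]
265 [(290, [13, 14, 16], [-0.013, -0.034, 0.007], 0.06
  296, [62, 65,
[... 779 characters left out ...]
0.003, -0.021, -0.009], 0.047
  332, [7, 8, 7], [0.005, -0.052, 0.011], 0.079
  338, [61, 63, 67], [0.007, -0.053, 0.011], 0.079
  344, [60, 62, 65], [0.01, -0.053, 0.011], 0.079)]
300 [(290, [13, 12, 15], [-0.01, -0.067, 0.013], 0.094
  296, [13, 15, 15], [-0.008, -0.066, 0.011], 0.092
  302, [57, 60, 62], [-0.007, -0.06, 0.007], 0.087
  308, [8, 9, 9], [-0.005, -0.045, -0.004], 0.071
  314, [19, 17, 22], [-0.003, -0.021, -0.021], 0.047
  320, [20, 18, 20], [0.0, -0.022, -0.021], 0.048
  326, [17, 19, 20], [0.003, -0.022, -0.021], 0.048
  332, [14, 14, 14], [0.005, -0.055, 0.004], 0.082
  338, [146, 151, 157], [0.007, -0.06, 0.007], 0.087
  344, [15, 16, 17], [0.009, -0.066, 0.012], 0.093)]
```

View pics/w2.png

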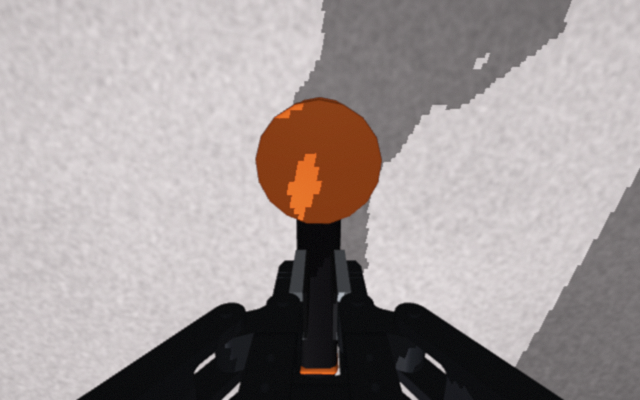

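The picture shows the closed pads (px 300 and 342, v≥250) standing over the handle top, not around it. The fingertips seem well short of where the TCP reading puts them. I'll check that from the side camera, which is independent, before going lower.

```bash
python3 -c "
from h import *
s=ctrl.state();R=s['eef_rot'];t=s['tcp_pos']
for n in('side','scene'):
  m,im,d=grab(n);P=pts(m,d);q=(P-t)@R
  k=(d>0)&(abs(q[...,2])<.016)&(abs(q[...,0])<.06)&(P[...,2]>.004)
  for a in np.arange(-.06,.06,.01):
    b=k&(q[...,0]>=a)&(q[...,0]<a+.01)
    if b.sum()>3: print(n,round(a,3),b.sum(),'z hist',np.round(np.percentile(P[b][:,2],[0,5,25,50,75]),3))
  if n=='side': save('s3.png',cv2.resize(im[270:400,330:470],None,fx=4,fy=4,interpolation=0))
"
```

```text
side -0.06 1847 z hist [0.123 0.145 0.38  0.389 0.395]
side -0.05 1153 z hist [0.004 0.137 0.384 0.395 0.403]
side -0.04 2110 z hist [0.096 0.158 0.205 0.245 0.386]
side -0.03 758 z hist [0.094 0.105 0.387 0.39  0.392]
side -0.02 740 z hist [0.03  0.045 0.133 0.39  0.392]
side -0.01 540 z hist [0.046 0.048 0.39  0.391 0.392]
side 0.0 522 z hist [0.045 0.048 0.389 0.391 0.392]
side 0.01 386 z hist [0.044 0.388 0.391 0.391 0.392]
side 0.02 324 z hist [0.386 0.387 0.391 0.392 0.392]
side 0.03 368 z hist [0.384 0.387 0.391 0.392 0.395]
side 0.04 1117 z hist [0.383 0.389 0.398 0.405 0.411]
side 0.05 313 z hist [0.401 0.403 0.41  0.415 0.419]
scene -0.06 243 z hist [0.122 0.134 0.146 0.384 0.392]
scene -0.05 263 z hist [0.005 0.122 0.143 0.389 0.4  ]
scene -0.04 544 z hist [0.004 0.111 0.171 0.235 0.315]
scene -0.03 250 z hist [0.092 0.103 0.144 0.225 0.389]
scene -0.02 254 z hist [0.004 0.042 0.088 0.123 0.389]
scene -0.01 178 z hist [0.029 0.045 0.068 0.137 0.39 ]
scene 0.0 254 z hist [0.044 0.047 0.073 0.114 0.154]
scene 0.01 131 z hist [0.046 0.06  0.08  0.101 0.391]
scene 0.02 106 z hist [0.092 0.095 0.107 0.156 0.391]
scene 0.03 176 z hist [0.095 0.101 0.109 0.143 0.277]
scene 0.04 269 z hist [0.101 0.114 0.136 0.394 0.408]
scene 0.05 181 z hist [0.12  0.129 0.145 0.406 0.416]
```

View pics/s3.png

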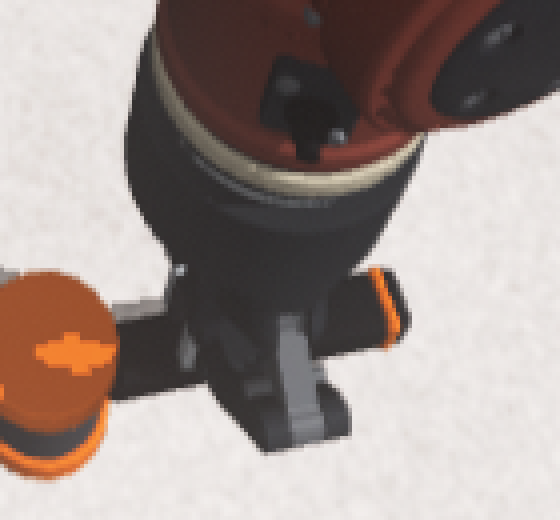

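The side view doesn't settle it. A small lift will show whether the mallet is held: the force should read about 3 N if it is.

Emit:
drive_tool(plan="10 0 -0.04 0 0;10 0 -0.04 0 0;10 0 0 0 0;10 0 0 0 0")

```text
t: 5.2
tcp_pos: [0.4991, 0.2933, 0.0487]
eef_rot: [[0.201, 0.021, 0.979], [-0.98, 0.009, 0.201], [-0.005, -1.0, 0.023]]
force: [-0.4, -1.2, 0.2]
width: 0.0101
```

```bash
python3 -c "
from h import *
to(.4962,.2927,.025)
s=ctrl.state();R=s['eef_rot'];t=s['tcp_pos']
m,im,d=grab('wrist');P=pts(m,d);q=(P-t)@R
b=masks(im)['orange']&(d>0);print('head top z',np.median(P[b][:,2]))
k=(d>0)&(abs(q[...,0])<.02)&(abs(q[...,2])<.016)&(q[...,2]>.004)
for a in np.arange(-.02,.02,.004):
    b=k&(q[...,0]>=a)&(q[...,0]<a+.004)
    print(round(a,3),b.sum(),'tool y',np.round(np.sort(q[b][:,1])[::-1][::max(1,b.sum()//12)],3))
"
```

```text
t 5.2 tcp [0.4991 0.2933 0.0487] x-yaw -78.39 ydir [ 0.021  0.009 -1.   ] shares [ 0.     0.095 -0.014] F [-0.4 -1.2  0.2] w 0.0101
head top z 0.07271923374254055
-0.02 577 tool y [ 0.049  0.048 -0.038 -0.044 -0.05  -0.055 -0.067 -0.07  -0.073 -0.076
 -0.079 -0.081 -0.109]
-0.016 833 tool y [ 0.049 -0.035 -0.042 -0.048 -0.053 -0.067 -0.07  -0.072 -0.075 -0.078
 -0.08  -0.096 -0.106]
-0.012 975 tool y [ 0.006  0.002 -0.032 -0.041 -0.049 -0.055 -0.06  -0.067 -0.07  -0.074
 -0.077 -0.08  -0.106]
-0.008 1314 tool y [ 0.002  0.001 -0.034 -0.045 -0.054 -0.06  -0.067 -0.078 -0.09  -0.098
 -0.101 -0.103 -0.107]
-0.004 497 tool y [ 0.002  0.001  0.001  0.    -0.098 -0.099 -0.1   -0.101 -0.102 -0.103
 -0.104 -0.104 -0.105]
0.0 495 tool y [ 0.003  0.002  0.001  0.    -0.098 -0.099 -0.101 -0.101 -0.102 -0.103
 -0.104 -0.104 -0.105]
0.004 1276 tool y [ 0.003  0.001 -0.036 -0.047 -0.055 -0.06  -0.068 -0.079 -0.091 -0.098
 -0.101 -0.103 -0.107]
0.008 929 tool y [ 0.005 -0.027 -0.036 -0.044 -0.051 -0.057 -0.063 -0.067 -0.07  -0.074
 -0.077 -0.08  -0.104]
0.012 849 tool y [ 0.049 -0.034 -0.04  -0.047 -0.052 -0.066 -0.069 -0.072 -0.075 -0.078
 -0.08  -0.082 -0.106]
0.016 588 tool y [ 0.05   0.048 -0.037 -0.044 -0.049 -0.055 -0.067 -0.07  -0.073 -0.076
 -0.079 -0.081]
```

The mallet stayed put and no weight showed. The wrist depth puts the fingertips about 27 mm behind the reported TCP and the gripper body about 100 mm behind it. The text says 8 mm ahead and 65 mm behind, so the reported TCP sits 35 mm too far forward on both counts. I'll use a grasp point 46 mm behind the TCP, which means gripping at a TCP height of about -0.009.

Emit:
drive_tool(plan="85 0 0 0 0;85 0 0 0 0;85 0 0 0 0;85 0 0 0 0;85 0 0 0 0;85 0 0 0 0;85 0 0.07 -0.01 0;85 0 0.06 0 0;85 0 0.04 0 0;85 0 0 0 0;85 0 0 0 0")

```text
t: 6.17
tcp_pos: [0.4987, 0.2937, 0.0053]
eef_rot: [[0.201, 0.023, 0.979], [-0.98, 0.01, 0.201], [-0.005, -1.0, 0.025]]
force: [0.5, -0.7, -0.3]
width: 0.085
```

```bash
python3 -c "
from h import *
to(.4962,.2927,-.009)"
```

```text
t 6.17 tcp [0.4987 0.2937 0.0053] x-yaw -78.39 ydir [ 0.023  0.01  -1.   ] shares [ 0.002  0.057 -0.012] F [ 0.5 -0.7 -0.3] w 0.085
```

Emit:
drive_tool(plan="85 0 0.04 -0.015 0;85 0 0.018 0 0;85 0 0 0 0;85 0 0 0 0;10 0 0 0 0;10 0 0 0 0;10 0 0 0 0;10 0 0 0 0;10 0 0 0 0;10 0 0 0 0;10 0 0 0 0;10 0 0 0 0", squeeze=110)

```text
t: 7.17
tcp_pos: [0.4972, 0.2939, -0.0076]
eef_rot: [[0.201, 0.028, 0.979], [-0.98, 0.012, 0.201], [-0.006, -1.0, 0.029]]
force: [0.0, -0.3, -0.2]
width: 0.0208
```

```bash
python3 -c "
from h import *
to(.4962,.2927,-.009)"
```

```text
t 7.17 tcp [ 0.4972  0.2939 -0.0076] x-yaw -78.39 ydir [ 0.028  0.012 -1.   ] shares [ 0.004  0.005 -0.005] F [ 0.  -0.3 -0.2] w 0.0208
```

Held now, at 20.8 mm. Lift.

Emit:
drive_tool(plan="10 0 -0.05 0 0;10 0 -0.1 0 0;10 0 -0.12 0 0;10 0 -0.12 0 0;10 0 -0.12 0 0;10 0 0 0 0;10 0 0 0 0")

```text
t: 7.75
tcp_pos: [0.4849, 0.2889, 0.12]
eef_rot: [[0.201, 0.008, 0.98], [-0.98, 0.004, 0.201], [-0.002, -1.0, 0.008]]
force: [-1.2, 0.4, -3.8]
width: 0.0204
```

```bash
cat >> h.py <<'E'
def head(n='wrist'):
    m,im,d=grab(n);P=pts(m,d)
    b=max(blobs(masks(im)['orange']),key=lambda x:x[2][4]);p=P[b[1]&(d>0)]
    c=np.median(p,0);t=p[np.linalg.norm(p-c,axis=1)<.03]
    A=np.c_[t[:,:2],np.ones(len(t))]; ok=np.ones(len(t),bool)
    for _ in range(4):
        f=np.linalg.lstsq(A[ok],t[ok,2],rcond=None)[0]; ok=abs(A@f-t[:,2])<.003
    t=t[ok];(cx,cy),r=cv2.minEnclosingCircle(t[:,:2].astype(np.float32))
    print(n,'head top',np.round([cx,cy,np.median(t[:,2])],4),'r',round(r,4),'slopes',np.round(f[:2],3));return im
E
python3 -c "
from h import *
to(.48,-.04,.122);save('w4.png',head());head('side')"
```

```text
t 7.75 tcp [0.4849 0.2889 0.12  ] x-yaw -78.41 ydir [ 0.008  0.004 -1.   ] shares [ 1.285 -0.013 -0.284] F [-1.2  0.4 -3.8] w 0.0204
wrist head top [0.5424 0.3003 0.199 ] r 0.0238 slopes [-0.023 -0.007]
side head top [0.5429 0.3023 0.1999] r 0.0234 slopes [-0.021 -0.014]
```

Lifted level to about 1.3°, with 3.8 N on the wrist. Next, over the farm peg.

Emit:
drive_tool(plan="10 0.07 0 -0.02 0;10 0.13 0 -0.03 0;10 0.13 0 -0.03 0;10 0.13 0 -0.03 0;10 0.13 0 -0.03 0;10 0.13 0 -0.03 0;10 0.13 0 -0.03 0;10 0.13 0 -0.03 0;10 0.13 0 -0.03 0;10 0.08 0 -0.02 0;10 0 0 0 0;10 0 0 0 0")

```text
t: 8.85
tcp_pos: [0.4557, -0.029, 0.0923]
eef_rot: [[0.206, -0.039, 0.978], [-0.979, 0.003, 0.206], [-0.011, -0.999, -0.037]]
force: [-0.3, 0.6, -4.0]
width: 0.0201
```

```bash
python3 -c "
from h import *
to(.477,-.039,.08);save('w5.png',head());head('side')"
```

```text
t 8.85 tcp [ 0.4557 -0.029   0.0923] x-yaw -78.14 ydir [-0.039  0.003 -0.999] shares [0.057 0.046 0.077] F [-0.3  0.6 -4. ] w 0.0201
wrist head top [ 0.5167 -0.0171  0.1684] r 0.0239 slopes [-0.07  -0.007]
side head top [ 0.5714 -0.6467  0.0755] r 0.0096 slopes [ 0.33  -0.345]
```

View pics/w5.png

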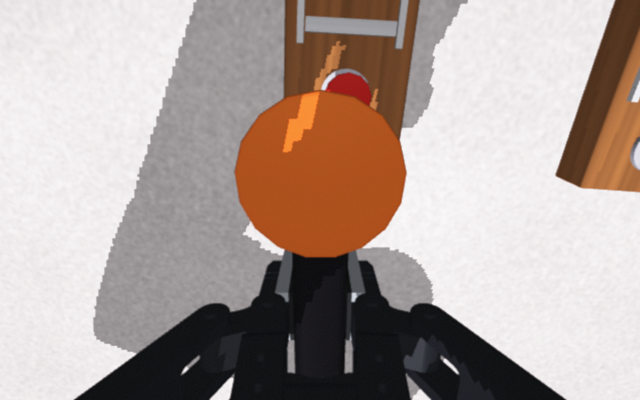

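The red cap shows at px (347,88), ahead of the head at (320,172). The head is about 23 mm short of the peg and tipped about 4°. I'll shift it over the peg and watch the tilt.

Emit:
drive_tool(plan="10 0.02 0 0.025 0;10 0.02 0 0.025 0;10 0.015 0 0.025 0;10 0 0 0 0;10 0 0 0 0")

```text
t: 9.37
tcp_pos: [0.4793, -0.0342, 0.0901]
eef_rot: [[0.214, -0.04, 0.976], [-0.977, 0.004, 0.214], [-0.012, -0.999, -0.038]]
force: [-0.2, -0.5, -4.2]
width: 0.0204
```

```bash
python3 -c "
from h import *
to(.477,-.039,.08);head()"
```

```text
t 9.37 tcp [ 0.4793 -0.0342  0.0901] x-yaw -77.64 ydir [-0.04   0.004 -0.999] shares [ 0.017  0.04  -0.012] F [-0.2 -0.5 -4.2] w 0.0204
wrist head top [ 0.5402 -0.022   0.1662] r 0.024 slopes [-0.071 -0.007]
```

Emit:
drive_tool(plan="10 0.02 -0.14 0 0;10 0 -0.15 0 0;10 0 0 0 0;10 0 0.05 0 0;10 0 0.05 0 0;10 0 0.05 0 0;10 0 0.05 0 0;10 0 0.05 0 0;10 0 0.03 0 0;10 0 0 0 0;10 0 0 0 0")

```text
t: 10.33
tcp_pos: [0.4715, -0.0351, 0.0799]
eef_rot: [[0.217, -0.055, 0.975], [-0.976, 0.007, 0.218], [-0.019, -0.998, -0.052]]
force: [0.8, -0.9, -4.3]
width: 0.0206
```

```bash
python3 -c "
from h import *
to(.477,-.039,.08);head()"
```

```text
t 10.33 tcp [ 0.4715 -0.0351  0.0799] x-yaw -77.44 ydir [-0.055  0.007 -0.998] shares [ 0.02  -0.002  0.018] F [ 0.8 -0.9 -4.3] w 0.0206
wrist head top [ 0.5336 -0.023   0.1551] r 0.0239 slopes [-0.086 -0.003]
```

Fast up with slow down made the tilt worse, so I'll try the opposite.

Emit:
drive_tool(plan="10 0.02 -0.03 0.01 0;10 0 -0.03 0 0;10 0 -0.03 0 0;10 0 -0.03 0 0;10 0 -0.03 0 0;10 0 -0.03 0 0;10 0 -0.03 0 0;10 0 -0.03 0 0;10 0 0 0 0;10 0 0.14 0 0;10 0 0.1 0 0;10 0 0 0 0;10 0 0 0 0")

```text
t: 11.47
tcp_pos: [0.4846, -0.0419, 0.0947]
eef_rot: [[0.218, -0.034, 0.975], [-0.976, 0.003, 0.218], [-0.01, -0.999, -0.033]]
force: [0.0, 0.3, -3.6]
width: 0.0201
```

```bash
python3 -c "
from h import *
to(.477,-.039,.08);head()"
```

```text
t 11.47 tcp [ 0.4846 -0.0419  0.0947] x-yaw -77.41 ydir [-0.034  0.003 -0.999] shares [-0.017  0.06  -0.025] F [ 0.   0.3 -3.6] w 0.0201
wrist head top [ 0.5453 -0.0294  0.1713] r 0.0239 slopes [-0.066 -0.009]
```

Emit:
drive_tool(plan="10 -0.01 -0.04 -0.02 0;10 0 -0.04 -0.01 0;10 0 -0.04 0 0;10 0 -0.04 0 0;10 0 -0.04 0 0;10 0 -0.04 0 0;10 0 -0.04 0 0;10 0 -0.04 0 0;10 0 -0.04 0 0;10 0 -0.04 0 0;10 0 0 0 0;10 0 0.14 0 0;10 0 0.14 0 0;10 0 0.12 0 0;10 0 0.06 0 0;10 0 0 0 0;10 0 0 0 0")

```text
t: 12.93
tcp_pos: [0.4859, -0.0433, 0.0977]
eef_rot: [[0.218, -0.014, 0.976], [-0.976, -0.002, 0.218], [-0.001, -1.0, -0.014]]
force: [0.6, 0.3, -2.5]
width: 0.0205
```

```bash
python3 -c "
from h import *
to(.477,-.039,.08);head()"
```

```text
t 12.93 tcp [ 0.4859 -0.0433  0.0977] x-yaw -77.4 ydir [-0.014 -0.002 -1.   ] shares [-0.024  0.071 -0.03 ] F [ 0.6  0.3 -2.5] w 0.0205
wrist head top [ 0.5449 -0.0303  0.1753] r 0.0239 slopes [-0.045 -0.013]
```

Emit:
drive_tool(plan="10 -0.015 0.02 -0.02 0;10 -0.012 0.02 -0.015 0;10 0 0.02 0 0;10 0 0 0 0;10 0 0 0 0")

```text
t: 13.4
tcp_pos: [0.4786, -0.0388, 0.0868]
eef_rot: [[0.218, -0.005, 0.976], [-0.976, -0.004, 0.218], [0.003, -1.0, -0.006]]
force: [0.3, -0.0, -3.5]
width: 0.0203
```

```bash
python3 -c "
from h import *
to(.477,-.039,.08);head()
m,im,d=grab('wrist');P=pts(m,d);b=masks(im)['red']&(d>0);print(b.sum(),np.round(np.median(P[b],0),4) if b.any() else 0)"
```

```text
t 13.4 tcp [ 0.4786 -0.0388  0.0868] x-yaw -77.38 ydir [-0.005 -0.004 -1.   ] shares [-0.001  0.027 -0.006] F [ 0.3 -0.  -3.5] w 0.0203
wrist head top [ 0.5369 -0.0258  0.165 ] r 0.0239 slopes [-0.037 -0.016]
307 [ 0.5366 -0.2316  0.0534]
```

On target within 1.5 mm and tilted about 2°. Now knock.

Emit:
drive_tool(plan="10 0 0.06 0 0;10 0 0.06 0 0;10 0 0.06 0 0;10 0 0.04 0 0", squeeze=120)

```text
t: 13.83
tcp_pos: [0.4858, -0.0408, 0.0368]
eef_rot: [[0.218, 0.009, 0.976], [-0.976, -0.007, 0.218], [0.009, -1.0, 0.008]]
force: [-3.6, 0.5, 3.8]
width: 0.0203
```

```bash
python3 -c "
from h import *
to(.477,-.039,.0355)"
```

```text
t 13.83 tcp [ 0.4858 -0.0408  0.0368] x-yaw -77.38 ydir [ 0.009 -0.007 -1.   ] shares [-0.015  0.005 -0.033] F [-3.6  0.5  3.8] w 0.0203
```

Emit:
drive_tool(plan="10 0 0.02 -0.01 0;10 0 0.02 -0.005 0;10 0 0.02 0 0")

```text
t: 14.08
tcp_pos: [0.4859, -0.042, 0.0321]
eef_rot: [[0.22, 0.008, 0.976], [-0.976, -0.006, 0.22], [0.007, -1.0, 0.007]]
force: [-22.4, 0.7, 38.7]
width: 0.0207
```

```bash
python3 -c "
from h import *
to(.477,-.039,.0355);head()"
```

```text
t 14.08 tcp [ 0.4859 -0.042   0.0321] x-yaw -77.3 ydir [ 0.008 -0.006 -1.   ] shares [-0.019 -0.014 -0.032] F [-22.4   0.7  38.7] w 0.0207
wrist head top [ 0.5417 -0.0289  0.1137] r 0.024 slopes [0.013 0.002]
```

38 N, head top at 0.113, so the face is at 0.041: the peg is seated. Lift and check it.

Emit:
drive_tool(plan="10 0 -0.03 0 0;10 0 -0.05 0 0;10 0 -0.05 0 0;10 0 -0.05 0 0;10 0 -0.05 0 0;10 0 -0.05 0 0;10 0 -0.05 0 0;10 0 -0.05 -0.05 0;10 -0.05 -0.05 -0.05 0;10 -0.1 0 0 0;10 -0.1 0 0 0;10 0 0 0 0;10 0 0 0 0")

```text
t: 15.22
tcp_pos: [0.4484, 0.0128, 0.1503]
eef_rot: [[0.217, 0.018, 0.976], [-0.976, -0.01, 0.217], [0.014, -1.0, 0.015]]
force: [1.0, -0.2, -3.4]
width: 0.0203
```

```bash
python3 -c "
from h import *
to(.48,.27,.122);head()
for n in('side','wrist'):
  m,im,d=grab(n);save(n+'6.png',im);P=pts(m,d)
  for k in('red','brown'):
   for i,b,s,c in blobs(masks(im)[k]):
    p=P[b&(d>0)];md=np.median(p,0)
    if abs(md[1])<.3 and .5<md[0]<.7: t=p[p[:,2]>np.percentile(p[:,2],90)-.006];print(n,k,s[4],np.round((t.min(0)+t.max(0))/2,4),'med',np.round(md,4),'z90',np.round(np.percentile(p[:,2],90),4))
a=cv2.imread('pics/side6.png')[100:240,250:450];cv2.imwrite('pics/c6.png',cv2.resize(a,None,fx=3,fy=3))"
```

```text
t 15.22 tcp [0.4484 0.0128 0.1503] x-yaw -77.45 ydir [ 0.018 -0.01  -1.   ] shares [-0.978  0.105  0.345] F [ 1.  -0.2 -3.4] w 0.0203
wrist head top [0.5041 0.0267 0.2313] r 0.0239 slopes [ 0.008 -0.008]
side red 63 [ 0.5419 -0.2393  0.0529] med [ 0.5418 -0.2379  0.0541] z90 0.0554
side red 46 [ 0.5326 -0.0225  0.0409] med [ 0.5306 -0.0225  0.0425] z90 0.0433
side brown 2057 [ 0.6149 -0.0108  0.0887] med [0.6048 0.0066 0.032 ] z90 0.0836
side brown 217 [ 0.5599 -0.032   0.0314] med [ 0.5602 -0.0321  0.0311] z90 0.0323
wrist red 872 [ 0.533  -0.0285  0.0419] med [ 0.5332 -0.0283  0.0417] z90 0.0426
wrist red 212 [ 0.5382 -0.2341  0.0523] med [ 0.5362 -0.2318  0.0533] z90 0.0547
wrist brown 182 [0.5634 0.0163 0.0277] med [0.5669 0.0169 0.0275] z90 0.03
wrist brown 1740 [ 0.5908 -0.0213  0.0857] med [ 0.59   -0.0206  0.0763] z90 0.0869
wrist brown 87 [ 0.6379 -0.1892  0.0068] med [ 0.6375 -0.1891  0.0063] z90 0.008
wrist brown 142 [ 0.5887 -0.0205  0.0336] med [ 0.5888 -0.0217  0.0347] z90 0.036
wrist brown 40 [ 0.6169 -0.1923  0.0066] med [ 0.6173 -0.1916  0.0064] z90 0.008
```

View pics/c6.png

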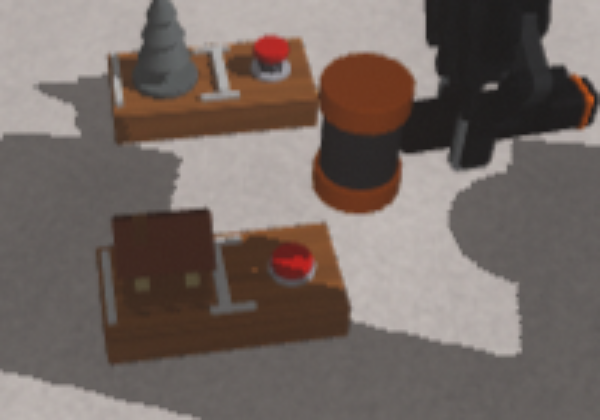

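The crop shows the farm peg's cap seated at (293,262), the farmhouse unmoved and the tree peg still up at (270,55). Depth gives the farm cap at 0.0417, down from 0.0552. Next, move clear to put the mallet down.

Emit:
drive_tool(plan="10 -0.07 0 0.02 0;10 -0.1 0 0.03 0;10 -0.1 0 0.03 0;10 -0.1 0 0.03 0;10 -0.1 0 0.03 0;10 -0.1 0.03 0.03 0;10 -0.1 0.04 0.03 0;10 -0.1 0.05 0.03 0;10 -0.05 0.06 0.02 0;10 0 0.06 0 0;10 0 0.06 0 0;10 0 0.06 0 0;10 0 0 0 0;10 0 0 0 0")

```text
t: 16.53
tcp_pos: [0.479, 0.2255, 0.0518]
eef_rot: [[0.198, 0.02, 0.98], [-0.98, -0.013, 0.198], [0.017, -1.0, 0.017]]
force: [0.6, 0.6, -2.9]
width: 0.0204
```

```bash
python3 -c "
from h import *
to(.465,.235,-.008);head()"
```

```text
t 16.53 tcp [0.479  0.2255 0.0518] x-yaw -78.59 ydir [ 0.02  -0.013 -1.   ] shares [-0.052  0.237 -0.051] F [ 0.6  0.6 -2.9] w 0.0204
wrist head top [0.5348 0.2382 0.1328] r 0.0238 slopes [ 0.011 -0.01 ]
```

Emit:
drive_tool(plan="10 0 0.04 0 0;10 0 0.04 0 0;10 0 0.04 0 0;10 0 0.04 0 0;10 0 0.03 0 0;10 0 0.02 0 0;10 0 0 0 0;10 0 0 0 0")

```text
t: 17.25
tcp_pos: [0.4832, 0.2241, -0.0032]
eef_rot: [[0.195, 0.024, 0.98], [-0.981, -0.012, 0.196], [0.016, -1.0, 0.021]]
force: [-0.1, 0.4, -3.7]
width: 0.0204
```

```bash
python3 -c "
from h import *
to(.465,.235,-.008);head()"
```

```text
t 17.25 tcp [ 0.4832  0.2241 -0.0032] x-yaw -78.74 ydir [ 0.024 -0.012 -1.   ] shares [-0.057  0.017 -0.063] F [-0.1  0.4 -3.7] w 0.0204
wrist head top [0.5386 0.2368 0.078 ] r 0.0238 slopes [ 0.015 -0.009]
```

Face about 5 mm up and tilt about 1°. Ease it down to contact.

Emit:
drive_tool(plan="10 0 0.01 0 0;10 0 0.008 0 0;10 0 0.005 0 0;10 0 0 0 0")

```text
t: 17.63
tcp_pos: [0.4845, 0.2246, -0.0081]
eef_rot: [[0.195, 0.027, 0.98], [-0.981, -0.011, 0.196], [0.016, -1.0, 0.024]]
force: [-0.1, -0.8, -3.1]
width: 0.0207
```

```bash
python3 -c "
from h import *
to(.465,.235,-.008);head()"
```

```text
t 17.63 tcp [ 0.4845  0.2246 -0.0081] x-yaw -78.73 ydir [ 0.027 -0.011 -1.   ] shares [-0.056 -0.003 -0.068] F [-0.1 -0.8 -3.1] w 0.0207
wrist head top [0.5397 0.237  0.0734] r 0.0238 slopes [ 0.017 -0.008]
```

Emit:
drive_tool(plan="10 0 0.006 0 0;10 0 0.004 0 0;10 0 0 0 0")

```text
t: 17.93
tcp_pos: [0.4854, 0.2249, -0.0079]
eef_rot: [[0.196, 0.027, 0.98], [-0.981, -0.011, 0.196], [0.016, -1.0, 0.025]]
force: [0.9, -0.1, -2.0]
width: 0.0205
```

Emit:
drive_tool(plan="24 0 0 0 0;28 0 0 0 0;40 0 0 0 0;60 0 0 0 0;85 0 0 0 0;85 0 0 0 0;85 0 0 0 0;85 0 -0.04 0 0;85 0 -0.08 0 0;85 0 -0.1 0 0;85 0 -0.1 0 0;85 0 -0.1 0 0;85 0 -0.1 -0.1 0;85 0 0 0 0;85 0 0 0 0", squeeze=20)

```text
t: 19.18
tcp_pos: [0.4598, 0.2223, 0.1337]
eef_rot: [[0.195, 0.037, 0.98], [-0.981, -0.008, 0.196], [0.015, -0.999, 0.035]]
force: [-0.8, 0.7, -0.4]
width: 0.0847
```

```bash
python3 -c "
from h import *
to(.465,.235,-.008);save('w7.png',head())
m,im,d=grab('side');save('s7.png',im);P=pts(m,d)
for k in('red','brown'):
   for i,b,s,c in blobs(masks(im)[k]):
    p=P[b&(d>0)];md=np.median(p,0)
    if abs(md[1])<.3 and .5<md[0]<.7: t=p[p[:,2]>np.percentile(p[:,2],90)-.006];print(k,s[4],np.round((t.min(0)+t.max(0))/2,4),'med',np.round(md,4),'z90',np.round(np.percentile(p[:,2],90),4))
"
```

```text
t 19.18 tcp [0.4598 0.2223 0.1337] x-yaw -78.73 ydir [ 0.037 -0.008 -0.999] shares [-0.054  0.567  0.011] F [-0.8  0.7 -0.4] w 0.0847
wrist head top [0.5419 0.2369 0.0727] r 0.0236 slopes [0.    0.001]
red 56 [ 0.5419 -0.2398  0.0541] med [ 0.5419 -0.2386  0.0541] z90 0.0556
```

View pics/s7.png

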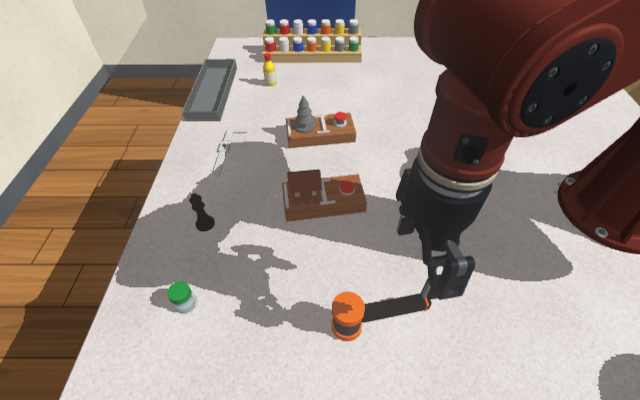

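```bash
python3 -c "
from h import *
m,im,d=grab('side');P=pts(m,d);f=np.load('side0.npz');P0=pts(m,f['d'])
print('peg',np.round(np.median(P[185:190,344:350].reshape(-1,3),0),4))
a,b=P[170:200,285:325,2],P0[170:200,285:325,2];print('house dz med',np.median(abs(a-b)),np.percentile(abs(a-b),95))
print(ctrl.close_job(),ctrl.state()['t'])"
```

```text
peg [ 0.5337 -0.0224  0.0422]
house dz med 0.0009462613796593633 0.0035836252442747124
the job is handed in; nothing more can be done
the job is handed in; nothing more can be done
```

I knocked the farmhouse's peg home with the mallet, then stood the mallet back on the board on the same face and let go. I handed the job in at about 19 s of the 38 s allowed. No verdict is reported, so these are my own last checks:

- **Farm peg:** the cap top went from 0.055 to about 0.042 m. The cameras read about 1 mm high, so this matches the 41 mm stop. The press ended at about 39 N with the mallet's face at 41 mm.
- **Farmhouse:** it has not visibly moved; depth before and after agrees to about 1 mm (median).
- **Tree peg:** still up at 0.054 m.
- **Mallet:** standing flat, with no slope on its top face and the top at 0.0727 m, the same as at the start. The gripper is open and clear of it.

**Disagreements with the interface text:**
- **TCP reading:** the fingertips were about 27 mm behind the reported TCP, where the text puts them 8 mm ahead. The first grasp therefore closed in the air just above the handle. I measured the offset and regripped lower.
- **Tool tilt:** the tool drifted by up to 3° during moves. I brought most of that back before the knock.
- **Head position at the knock:** the head ended about 7 mm forward of the peg's centre, still covering the cap's centre and clear of the farmhouse.

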